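# Pack and press a freshly glued plaque in the jig

## Task

Stand the blue-and-white plaque on edge in the gluing jig, square against the blue back stop, then stand orange spacers in the gap between it and the jaw, one after another, until the jig's sprung jaw can take up what is left of the gap (spacers not needed stay in the rack). Push the jaw by its red post until you feel the stack close up tight, never with a hard shove, and keep pushing firmly (half a kilogram to a kilogram) to the end: the program ends with the gripper still holding the jaw closed on the upright stack, because the jaw springs back if let go. Leave the other things on the bench alone.

Things in the scene. Friction and masses are not known exactly. Their poses are not given: they have to be found in the camera images.
- jig: aluminium base plate of the gluing jig, fixed, 270 x 130 x 12 mm. Origin: centre of its underside; +x is the way the jaw closes (towards the blue stop), z up. Its top, 12 mm above the origin, is the bed where plaque and spacers stand, thickness along the jig's x, width centred on y = 0 (within 12 mm); no side guides.
- jaw: jaw sliding along the jig's x; open, its frame is the jig's frame; 32 mm of travel in +x to its own end stop. Spring opens it: 1 N open, 2.2 N at full travel, 0.3 N friction. Grey pressing face at x = -30 mm, 40 mm wide, top 59 mm above the bench. Stopped before 32 mm: tight on the stack; at 32 mm: on its own end stop, stack still loose.
- jaw_post (a point): centre of the top of the jaw's red upright post, 24 x 24 mm, sides square to the jig; it rises from the bed to 84 mm above the bench, free to pinch from above over its upper 50 mm; 44 mm clear between post and the back of the jaw face, only a 20 mm wide bar 28 mm high (above the bench) between them
- stop: blue back stop, fixed, at another place along the jig each time; face 40 mm wide, 46 mm high; low foot behind it. Origin: foot of its pressing face, on the bed; x as the jig's. From the open jaw's face to this face: 47 to 80 mm, for the plaque plus one or two spacers, the jaw's travel taking up the rest (it never closes on the plaque alone).
- plaque: the plaque: blue acrylic slab with white faces, 14 mm thick (its x) x 46 mm wide (its y) x 78 mm high, about 75 g; origin: centre of its underside. Starts on edge in a slot of the rack.
- spacer1: orange plastic spacer, 20 mm thick (its x) x 46 mm wide (its y) x 70 mm high, with a full-height grip rib 8 mm thick, 5 mm proud, down the middle of each side edge (56 mm over the ribs), about 65 g; origin: centre of its underside; all three alike. Starts on edge in a slot of the rack; stands by itself on the bed.
- spacer2: orange plastic spacer, 20 mm thick (its x) x 46 mm wide (its y) x 70 mm high, with a full-height grip rib 8 mm thick, 5 mm proud, down the middle of each side edge (56 mm over the ribs), about 65 g; origin: centre of its underside; all three alike. Starts on edge in a slot of the rack; stands by itself on the bed.
- spacer3: orange plastic spacer, 20 mm thick (its x) x 46 mm wide (its y) x 70 mm high, with a full-height grip rib 8 mm thick, 5 mm proud, down the middle of each side edge (56 mm over the ribs), about 65 g; origin: centre of its underside; all three alike. Starts on edge in a slot of the rack; stands by itself on the bed.
- rack: wooden rack fixed to the bench, origin: centre of its underside, base 176 x 70 x 10 mm; four slots 23 mm wide, spaced 38 mm along its x, between dividers 36 mm wide (its y) whose tops are 40 mm above the bench. Plates stand in it at 10 mm above the bench, their x along its x, and can be pinched over their width from above.
- glue: glue bottle, 42 mm wide, 105 mm tall, origin centre of underside; leave alone
- tape: amber tape roll lying flat, 100 mm wide, 24 mm high, origin centre of underside; leave alone
- driver: screwdriver lying on the bench between rack and jig, 170 mm long; leave alone
- tin: tin, 66 mm wide, 90 mm tall, origin centre of underside; leave alone
- carton: small cardboard carton, 100 x 75 x 50 mm, origin centre of underside; leave alone
- mug: white mug, 78 mm wide, 90 mm tall, origin centre of underside; leave alone
There are look-alikes about, which are no part of the job. Leave any pink or turquoise look-alike of the spacer3 alone. Of the things shaped like the plaque, the blue one is meant.

How it is judged:
On the way, in this order (a step that is already met when the one before it is completed fails the run):
1. the plaque stands on edge on the jig's bed in front of the back stop, let go (z of plaque in the frame of jig between 0.008 and 0.016 m and y of plaque in the frame of jig between -0.012 and 0.012 m and x of plaque in the frame of jig between -0.026 and 0.046 m and angle between plaque's own z axis and vertical below 0.12 rad and contact force between the fingers and plaque below 0.3 N and distance between plaque and stop below 0.026 m), for 0.2 s.
2. at least one spacer stands on edge on the bed between plaque and jaw, let go (((z of spacer1 in the frame of jig between 0.008 and 0.016 m and y of spacer1 in the frame of jig between -0.012 and 0.012 m and x of spacer1 in the frame of jig between -0.03 and 0.03 m and angle between spacer1's own z axis and vertical below 0.12 rad and contact force between the fingers and spacer1 below 0.3 N) or (z of spacer2 in the frame of jig between 0.008 and 0.016 m and y of spacer2 in the frame of jig between -0.012 and 0.012 m and x of spacer2 in the frame of jig between -0.03 and 0.03 m and angle between spacer2's own z axis and vertical below 0.12 rad and contact force between the fingers and spacer2 below 0.3 N) or (z of spacer3 in the frame of jig between 0.008 and 0.016 m and y of spacer3 in the frame of jig between -0.012 and 0.012 m and x of spacer3 in the frame of jig between -0.03 and 0.03 m and angle between spacer3's own z axis and vertical below 0.12 rad and contact force between the fingers and spacer3 below 0.3 N))), for 0.2 s.
At the end, for the whole second after the job is handed in: Fingers hold the jaw (over 2 N); the plaque is pressed on the back stop with over 2 N; plaque and used spacers stand ungripped on the bed (height 4 mm, centre line 12 mm, upright 0.12 rad, plaque at rest); each unused spacer within 15 mm of its start (z of plaque in the frame of jig between 0.008 and 0.016 m and y of plaque in the frame of jig between -0.012 and 0.012 m and x of plaque in the frame of jig between -0.012 and 0.046 m and angle between plaque's own z axis and vertical below 0.12 rad and contact force between plaque and stop above 2 N and contact force between the fingers and jaw above 2 N and contact force between the fingers and plaque below 0.3 N and linear speed of plaque below 0.02 m/s and ((z of spacer1 in the frame of jig between 0.008 and 0.016 m and y of spacer1 in the frame of jig between -0.012 and 0.012 m and x of spacer1 in the frame of jig between -0.03 and 0.03 m and angle between spacer1's own z axis and vertical below 0.12 rad and contact force between the fingers and spacer1 below 0.3 N) or distance of spacer1 from where it was at the start of the episode below 0.015 m) and ((z of spacer2 in the frame of jig between 0.008 and 0.016 m and y of spacer2 in the frame of jig between -0.012 and 0.012 m and x of spacer2 in the frame of jig between -0.03 and 0.03 m and angle between spacer2's own z axis and vertical below 0.12 rad and contact force between the fingers and spacer2 below 0.3 N) or distance of spacer2 from where it was at the start of the episode below 0.015 m) and ((z of spacer3 in the frame of jig between 0.008 and 0.016 m and y of spacer3 in the frame of jig between -0.012 and 0.012 m and x of spacer3 in the frame of jig between -0.03 and 0.03 m and angle between spacer3's own z axis and vertical below 0.12 rad and contact force between the fingers and spacer3 below 0.3 N) or distance of spacer3 from where it was at the start of the episode below 0.015 m)); the arm keeps its last pose, push and grip.
It fails at once if the plaque is shoved hard on the stop (over 45 N) (contact force between plaque and stop above 45 N).
It fails at once if the plaque is tipped over (angle between plaque's own z axis and vertical above 0.8 rad).
It fails at once if another thing on the bench is disturbed (moved over 30 mm) (distance of any of glue, tape, driver, tin, carton, mug from where it was at the start of the episode above 0.03 m).
It also fails if it takes over 72 s, if anything falls off the work surface, if the arm or the gripper's body presses on something with over 40 N, if the wrist force passes 120 N, or if a joint passes its speed limit or range.

## Robot

A 6-joint arm with a two-finger parallel gripper is mounted at the origin on the work surface. World frame = base frame: x ahead of the robot, y to its left, z up, the work surface at z = 0. Lengths are in m, angles in rad, forces in N, time in s.
With the tool pointing down it reaches from about 0.35 to 0.975 m from the base axis. Payload 4.9 kg.
Tool frame: the origin (TCP) lies on the centre line of the jaws, within the pads' length; the fingertips stand manip.tip_reach ahead of it and the grasp point (between the pads) is the TCP (manip.tip_reach is the distance from the TCP to the fingertips, in m); z points along the fingers, y is the line along which they close (so a half turn about z gives the same grasp; the last joint's range is limited). The gripper opens to 85 mm and grips with 20 to 120 N. Pads are 22 mm wide; open, the fingers measure 114 mm over their backs; the gripper's body (76 mm by 85 mm) begins 54 mm behind the grasp point. The pads swing forward as they close: fully open they stand 13 mm farther back than shut.
Start: joints at [-1.452, 0.053, 1.613, -0, 1.476, -0.119], TCP at [0.147, -0.607, 0.25] pointing down, gripper open.
Joint ranges: [-3.01, 3.01], [-1.01, 2.22], [0.06, 2.58], [-1.02, 4.17], [0.09, 2.62], [-3.14, 3.14]. Speed limits (rad/s): [2.57, 2.57, 3.14, 3.14, 3.14, 3.14].

## Interface

Orientations are given as a unit quaternion [w, x, y, z].
In Python, from plant import manip gives the robot as it stands. The module is installed in compiled form; this text tells all that it offers.
- The arm moves only by the tool move_arm, never from a script. Its argument "rows" is a list of rows, each a list of 7 numbers: the shift along the tool's x, y, z in cm, then the turn, a rotation vector about the tool's x, y, z in degrees, then the opening, from -1 (shut) to 1 (fully open). In form: [[tx, ty, tz, ax, ay, az, jaw], ...]. A call has 1 to 20 rows; each row shifts and turns the commanded pose from where the row before left it, along the tool's axes as they then stand; what a row does not reach is not made up. A row lasts 1/12 s, in which the tool goes at most 41.7 mm and 7.16 degrees, less where a joint would pass 70% of its speed; a pose out of reach is approached as far as the arm can. A call is refused whole if a number of a shift passes 4.17 or a number of a turn 7.16, either way. A call with a gripper value outside its range is refused whole. The fingers move at their own pace and stop on an object; the grip force is fixed at half the most. Time passes only in rows, so rows that do not move let the fingers close. It gives the time, the measured TCP pose, the force, the opening and the grip force at its end, in the units of the state.
- manip.state(): the state, without advancing time (a new reading comes with each control period).
- manip.grab_frame(name): name is "scene" or "top" or "wrist"; returns a dict with "img" (480x640x3 uint8, blue, green, red), "mtx" (3x3 intrinsics, pixels), "R" (3x3) and "t" (3): a world point X has camera coordinates R X + t. Camera axes: x right, y down, z forward; pixel columns grow to the right and rows downward; lengths in m; the calibration is good to about 2 mm. A picture is of the moment at which its call begins. There is no depth.
- manip.job_done(): hands the job in; it is judged then, once.
The state is a dict: "time": time; "joint_pos": joint angles; "joint_vel": joint speeds; "joint_efforts": joint torques, N m; "tool_pos": TCP position; "tool_rot": TCP orientation; "contact_force": force on the tool from outside, world axes, zero at the start; "ft_torque": the same for the moment, N m; "gripper_width": opening from 0.0 (shut) to 1.0 (fully open); "grasp_force": force on a finger pad.
Only numpy, scipy, OpenCV 4.12 (cv2) and the standard library are available. Lean on these libraries where they do the work, as an engineer would, in place of code of your own. Each camera call takes 0.05 s, during which the arm holds its last target. There are 200 camera calls.

## Working session

There is one attempt and no reset: what is moved stays moved. The work goes in short steps, Python scripts to look and compute and a tool call to move; the robot and the scene stay as the last step left them, time stands still between calls to the robot, and variables do not carry over. Pictures are saved under pics/ and viewed, at most 10 in all, crops included, and the job is handed in when it is done.

Besides the shell and the picture viewer there is one more tool, called after "Emit:" as name(argument=value, ...) on one line, values as JSON. move_arm: Moves the arm, as the interface text tells. Its arguments: {"type":"object","properties":{"rows":{"type":"array","items":{"type":"array","items":{"type":"number"}}}},"required":["rows"]}

```bash
mkdir -p pics
python3 - <<'E'
from plant import manip
import cv2,numpy as np,pickle
d={}
for n in("scene","top"):
    f=manip.grab_frame(n);d[n]=f;cv2.imwrite(f"pics/{n}0.png",f["img"])
    print(n,f["mtx"].tolist(),(-f["R"].T@f["t"]).round(3),f["R"].round(3).tolist())
pickle.dump(d,open("f0.pkl","wb"))
s=manip.state();print(s,manip.tip_reach)
E
```

```text
scene [[451.00776663610503, 0.0, 319.5267817382231], [0.0, 451.00776663610503, 238.75394400353133], [0.0, 0.0, 1.0]] [1.102 0.18  0.87 ] [[-0.291, 0.957, -0.014], [0.78, 0.229, -0.582], [-0.553, -0.181, -0.813]]
top [[471.66093414085253, 0.0, 317.7656529576699], [0.0, 471.66093414085253, 240.3058716317888], [0.0, 0.0, 1.0]] [0.498 0.012 1.24 ] [[-0.029, -1.0, -0.008], [-0.997, 0.03, -0.072], [0.072, 0.005, -0.997]]
{'time': 0.1, 'joint_pos': array([-1.45202986e+00,  5.32835338e-02,  1.61412885e+00,  2.27162766e-05,
        1.47603910e+00, -1.18999001e-01]), 'joint_vel': array([-0.00057947, -0.00092252, -0.00291293, -0.0003746 ,  0.00110964,
       -0.00089883]), 'joint_efforts': array([ 7.96509339e-04, -3.94902527e+01, -3.71361673e+01, -1.06565162e-04,
        3.89734312e-03, -6.40576147e-06]), 'tool_pos': array([ 0.14715117, -0.60688858,  0.2492071 ]), 'tool_rot': array([-9.29415963e-04,  9.92941466e-01,  1.18601774e-01,  1.14142406e-05]), 'contact_force': array([ 0.12866739, -0.17904793,  0.78772777]), 'ft_torque': array([-0.02100738,  0.02081395, -0.01934958]), 'grasp_force': 0.0, 'gripper_width': 1.0037886525762316} 0.019
```

View pics/scene0.png

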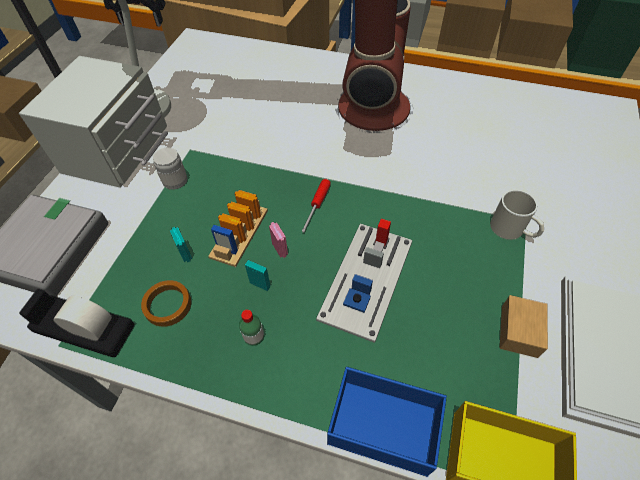

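View pics/top0.png

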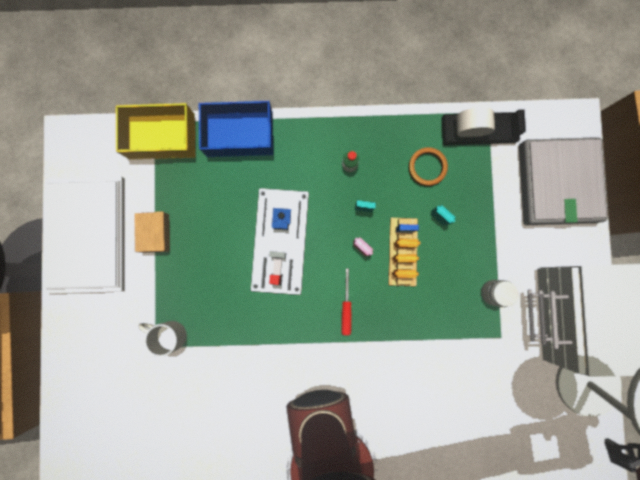

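The scene picture shows the blue plaque at scene (224,238), in the rack slot furthest from the base. The three orange spacers are behind it at (231,222), (238,210) and (247,198). The jig's red post is at (383,230) and the blue stop at (360,288). Candidates for the plaque and spacers:
- **Blue slab:** scene (224,238), top (407,228). This is the plaque.
- **Turquoise:** scene (180,244) and (258,275). Look-alikes.
- **Pink:** scene (279,240). Look-alike.
- **Orange:** top (407,243), (405,258) and (405,273). These are the spacers.

I'll check this choice in close crops.

Run:
```python
import cv2,pickle
d=pickle.load(open("f0.pkl","rb"))
t=d["top"]["img"][180:300,240:440];cv2.imwrite("pics/topc.png",cv2.resize(t,None,fx=4,fy=4,interpolation=cv2.INTER_CUBIC))
t=d["scene"]["img"][180:345,200:420];cv2.imwrite("pics/scc.png",cv2.resize(t,None,fx=3.6,fy=3.6,interpolation=cv2.INTER_CUBIC))
```

```text
(no output)
```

View pics/topc.png

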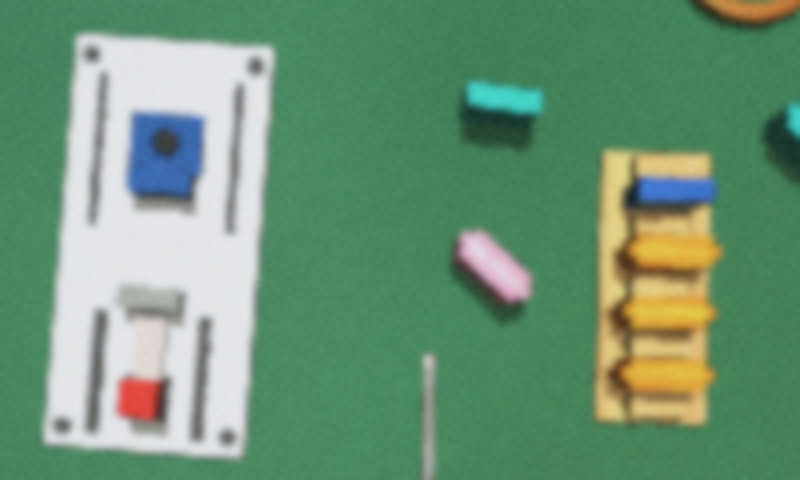

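View pics/scc.png

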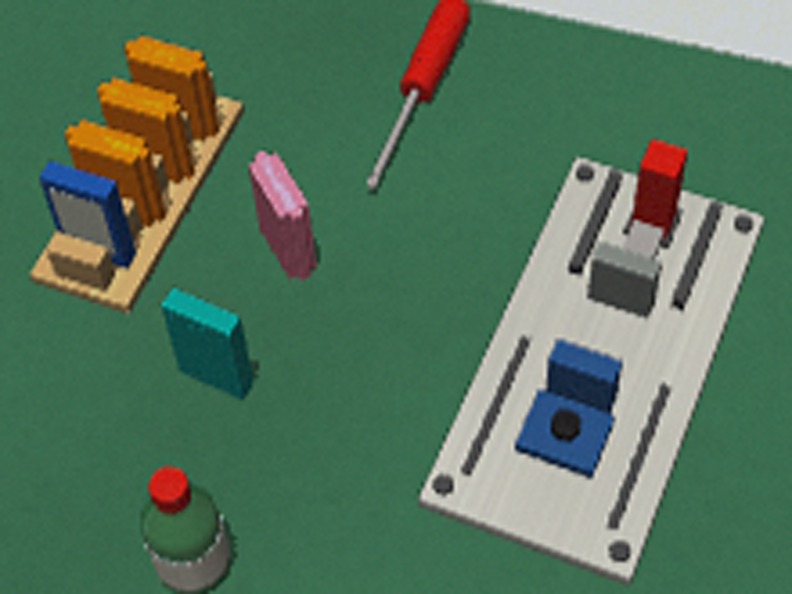

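The crops confirm the choice. In the top crop, the blue plaque with its white face is at (676,190) and the orange ribbed spacers are at (675,252), (668,314) and (665,377), all in the rack. The jig is at (160,245), with the stop at its +x end.

```bash
cat > h.py <<'E'
import numpy as np,cv2,pickle
from scipy.optimize import least_squares
from scipy.spatial.transform import Rotation as Ro
def proj(f,X):
    c=np.asarray(X)@f["R"].T+f["t"]; p=c@f["mtx"].T; return p[:,:2]/p[:,2:]
def ray(f,uv,z):
    d=f["R"].T@np.linalg.solve(f["mtx"],[*uv,1]); o=-f["R"].T@f["t"]; return o+d*(z-o[2])/d[2]
def w(p,l): # pose (x,y,yaw), local pts
    c,s=np.cos(p[2]),np.sin(p[2]); l=np.asarray(l,float)
    return np.c_[p[0]+c*l[:,0]-s*l[:,1],p[1]+s*l[:,0]+c*l[:,1],l[:,2]]
def fit(obs,p0): # obs: (frame,pts local,uv)
    r=least_squares(lambda p:np.concatenate([(proj(f,w(p,l))-uv).ravel() for f,l,uv in obs]),p0)
    return r.x,np.abs(r.fun).max()
T=lambda a:np.array([240,180])+(np.array(a)+.5)/4-.5
S=lambda a:np.array([200,180])+(np.array(a)+.5)/3.6-.5
E
python3 - <<'E'
from h import *
d=pickle.load(open("f0.pkl","rb"));t,s=d["top"],d["scene"]
J=[[.135,.065,.012],[.135,-.065,.012],[-.135,-.065,.012],[-.135,.065,.012]]
# scene order: (578,158) nearest base; camera faces robot: image right = +y
jt=(t,J,T([[78,35],[273,47],[244,457],[43,443]])); js=(s,J,S([[632,574],[420,496],[578,158],[763,216]]))
for o in([jt],[js],[jt,js]): print("jig",*fit(o,[.5,.1,0]))
pj,_=fit([jt,js],[.5,.1,0])
R=[[.088,.035,.01],[.088,-.035,.01],[-.088,-.035,.01],[-.088,.035,.01]]
rt=(t,R,T([[603,150],[712,154],[707,424],[596,420]])); rs=(s,[R[0],R[1],R[3]],S([[127,306],[31,275],[240,102]]))
for o in([rt],[rs],[rt,rs]): print("rack",*fit(o,[.5,-.2,0]))
pr,_=fit([rt,rs],[.5,-.2,0])
def loc(p,X): c,q=np.cos(p[2]),np.sin(p[2]); e=X[:2]-p[:2]; return np.array([c*e[0]+q*e[1],-q*e[0]+c*e[1]]).round(4)
for u in([560,341],[620,360]): print("stop S",loc(pj,ray(s,S(u),.058)))
for u in([129,192],[193,197]): print("stop T",loc(pj,ray(t,T(u),.058)))
print("post",loc(pj,ray(s,S([664,159]),.084)),loc(pj,ray(t,T([141,398]),.084)))
for u in([588,262],[658,282]): print("jawface",loc(pj,ray(s,S(u),.059)))
print("plaque",loc(pr,ray(t,T([676,189]),.088)))
for u in([675,252],[668,314],[665,377]): print("sp",loc(pr,ray(t,T(u),.08)))
print("driver top-end",ray(t,T([428,355]),.01))
E
```

```text
jig [ 0.58850751  0.1183546  -0.10048587] 0.5123038445189536
jig [ 0.5856769   0.11936548 -0.10100924] 1.1495526938122396
jig [ 0.58702006  0.11896062 -0.10066997] 1.5555449458548765
rack [ 0.55125    -0.20342803 -0.06485152] 0.37142327523764607
rack [ 0.54973769 -0.20323857 -0.04915755] 0.5493407616755235
rack [ 0.55056561 -0.20311547 -0.05768545] 0.8836555308170659
stop S [ 0.0311 -0.0176]
stop S [0.03   0.0187]
stop T [0.0299 0.017 ]
stop T [ 0.0296 -0.0235]
post [-0.0987  0.0008] [-0.0981 -0.0031]
jawface [-0.0265 -0.0209]
jawface [-0.0287  0.0224]
plaque [0.0566 0.0009]
sp [ 0.0184 -0.0005]
sp [-0.0198  0.0032]
sp [-0.0584  0.0045]
driver top-end [ 0.51095221 -0.05443605  0.01      ]
```

Emit:
move_arm(rows=[[0,0,0,0,0,5.67,1],[0,0,0,0,0,5.67,1],[0,0,0,0,0,5.67,1],[2.56,-2.52,0,0,0,0,1],[2.56,-2.52,0,0,0,0,1],[2.56,-2.52,0,0,0,0,1],[2.56,-2.52,0,0,0,0,1],[2.56,-2.52,0,0,0,0,1],[2.56,-2.52,0,0,0,0,1],[2.56,-2.52,0,0,0,0,1],[2.56,-2.52,0,0,0,0,1],[2.56,-2.52,0,0,0,0,1],[2.56,-2.52,0,0,0,0,1],[2.56,-2.52,0,0,0,0,1],[2.56,-2.52,0,0,0,0,1],[2.56,-2.52,0,0,0,0,1],[2.56,-2.52,0,0,0,0,1],[2.56,-2.52,0,0,0,0,1],[2.56,-2.52,0,0,0,0,1],[2.56,-2.52,0,0,0,0,1]])

```text
time: 1.77
tool_pos: [0.6079, -0.2038, 0.2496]
tool_rot: [-0.0, 1.0, -0.029, -0.0]
contact_force: [-0.6, -0.1, 1.3]
gripper_width: 0.997
grasp_force: 0.0
```

```bash
cat >> h.py <<'E'
def to(m,x,y,z,yaw,off=0):
    s=m.state(); q=s["tool_rot"]; R=Ro.from_quat([q[1],q[2],q[3],q[0]])
    Rt=Ro.from_matrix([[np.cos(yaw),np.sin(yaw),0],[np.sin(yaw),-np.cos(yaw),0],[0,0,-1]])
    D=np.array([x,y,z])-s["tool_pos"]
    print("t %.2f"%s["time"],"pos",s["tool_pos"].round(4),"turn(tool,deg)",np.degrees((R.inv()*Rt).as_rotvec()).round(2),"shift before turn cm",(R.inv().apply(D)*100).round(2),"after turn",(Rt.inv().apply(D)*100).round(2),"F",s["contact_force"].round(1),"w",round(s["gripper_width"],3),s["grasp_force"].round(1))
E
python3 - <<'E'
from h import *
from plant import manip
f=manip.grab_frame("wrist");pickle.dump(f,open("w1.pkl","wb"));cv2.imwrite("pics/w1.png",f["img"])
to(manip,.6072,-.2054,.25,-.058)
print(proj(f,[[.6072,-.2054,.088]]),(-f["R"].T@f["t"]).round(3))
E
```

```text
Traceback (most recent call last):
  File "h.py", line 20, in to
    print("t %.2f"%s["time"],"pos",s["tool_pos"].round(4),"turn(tool,deg)",np.degrees((R.inv()*Rt).as_rotvec()).round(2),"shift before turn cm",(R.inv().apply(D)*100).round(2),"after turn",(Rt.inv().apply(D)*100).round(2),"F",s["contact_force"].round(1),"w",round(s["gripper_width"],3),s["grasp_force"].round(1))
                                                                                                                                                                                                                                                                                              ^^^^^^^^^^^^^^^^^^^^^^
AttributeError: 'float' object has no attribute 'round'
```

View pics/w1.png

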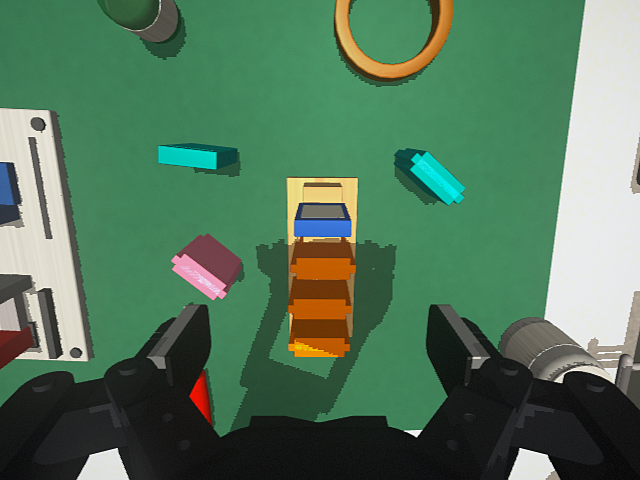

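The wrist picture shows the plaque upright in its slot. The strip of its blue top face is at about (295–351, 219–236), with the +x white face above it. The spacers are at rows 258, 302 and 345.

```bash
sed -i 's/s\["grasp_force"\].round(1)/round(float(s["grasp_force"]),1)/' h.py
python3 - <<'E'
from h import *
from plant import manip
f=pickle.load(open("w1.pkl","rb"))
to(manip,.6072,-.2054,.25,-.058)
print((-f["R"].T@f["t"]).round(3))
for n,L in {"near":[[295,236],[351,236]],"far":[[297,219],[349,219]]}.items():
    print(n,[ray(f,u,.088).round(4) for u in L])
for L in([292,277],[354,277]),([291,313],[351,313]),([290,356],[348,356]): print("sp near",[ray(f,u,.08).round(4) for u in L])
img=f["img"][195:245,280:365]
hsv=cv2.cvtColor(f["img"],cv2.COLOR_BGR2HSV);m=((hsv[...,0]>100)&(hsv[...,0]<130)&(hsv[...,1]>150)&(hsv[...,2]>60))
m[:,:280]=0;m[:,370:]=0;m[:195]=0;m[250:]=0
for r in range(198,242,2):
    c=np.where(m[r])[0];print(r,(c.min(),c.max(),len(c)) if len(c) else None, f["img"][r,322])
E
```

```text
t 1.82 pos [ 0.6114 -0.1995  0.2495] turn(tool,deg) [-0.23 -0.13  0.2 ] shift before turn cm [-0.39  0.61 -0.06] after turn [-0.39  0.61 -0.05] F [-0.5  3.   0.8] w 1.001 0.0
[ 0.681 -0.208  0.374]
near [array([ 0.6023, -0.1845,  0.088 ]), array([ 0.5996, -0.2296,  0.088 ])]
far [array([ 0.6162, -0.1872,  0.088 ]), array([ 0.6138, -0.2285,  0.088 ])]
sp near [array([ 0.5639, -0.1785,  0.08  ]), array([ 0.5608, -0.2315,  0.08  ])]
sp near [array([ 0.5299, -0.1749,  0.08  ]), array([ 0.5268, -0.2278,  0.08  ])]
sp near [array([ 0.4865, -0.1705,  0.08  ]), array([ 0.4834, -0.2236,  0.08  ])]
198 None [127 212 237]
200 None [129 215 238]
202 None [114 205 250]
204 (np.int64(299), np.int64(343), 45) [81 43 24]
206 (np.int64(299), np.int64(344), 3) [101 117 118]
208 (np.int64(298), np.int64(345), 5) [100 114 115]
210 (np.int64(298), np.int64(346), 5) [ 99 113 114]
212 (np.int64(297), np.int64(346), 4) [ 99 114 115]
214 (np.int64(297), np.int64(347), 3) [100 114 114]
216 (np.int64(296), np.int64(348), 4) [ 95 112 115]
218 (np.int64(296), np.int64(349), 5) [80 49 36]
220 (np.int64(295), np.int64(349), 55) [175  88  42]
222 (np.int64(295), np.int64(350), 56) [220 121  62]
224 (np.int64(295), np.int64(350), 56) [217 117  57]
226 (np.int64(295), np.int64(350), 56) [215 115  59]
228 (np.int64(295), np.int64(350), 56) [211 113  55]
230 (np.int64(295), np.int64(350), 56) [210 112  54]
232 (np.int64(295), np.int64(350), 56) [211 113  54]
234 (np.int64(295), np.int64(350), 56) [211 110  54]
236 (np.int64(295), np.int64(349), 33) [199  86  14]
238 None [128 227 255]
240 None [ 77 123 161]
```

Emit:
move_arm(rows=[[0,0,0,0,0,0,1],[0,0,0,0,0,0,1],[0,0,0,0,0,0,1]])

```text
time: 2.07
tool_pos: [0.6063, -0.2058, 0.2498]
tool_rot: [-0.0, 1.0, -0.03, -0.001]
contact_force: [0.0, -0.3, 0.5]
gripper_width: 1.004
grasp_force: 0.0
```

Run:
```python
from h import *
from plant import manip
to(manip,.608,-.2065,.063,-.058)
```

```text
t 2.07 pos [ 0.6063 -0.2058  0.2498] turn(tool,deg) [-0.    0.06 -0.09] shift before turn cm [ 0.19  0.06 18.68] after turn [ 0.17  0.06 18.68] F [ 0.  -0.3  0.5] w 1.004 0.0
```

Emit:
move_arm(rows=[[0.18,0.06,2.6,0,0,0,1],[0,0,2.6,0,0,0,1],[0,0,2.6,0,0,0,1],[0,0,2.6,0,0,0,1],[0,0,2.6,0,0,0,1],[0,0,2.6,0,0,0,1],[0,0,1.6,0,0,0,1],[0,0,1.0,0,0,0,1],[0,0,0.4,0,0,0,1],[0,0,0,0,0,0,1],[0,0,0,0,0,0,-1],[0,0,0,0,0,0,-1],[0,0,0,0,0,0,-1],[0,0,0,0,0,0,-1],[0,0,0,0,0,0,-1],[0,0,0,0,0,0,-1],[0,0,0,0,0,0,-1],[0,0,0,0,0,0,-1]])

```text
time: 3.57
tool_pos: [0.6098, -0.2066, 0.0661]
tool_rot: [0.001, 1.0, -0.029, 0.001]
contact_force: [-0.8, -0.4, 6.5]
gripper_width: 0.527
grasp_force: 61.7
```

Emit:
move_arm(rows=[[0,0,-0.5,0,0,0,-1],[0,0,-1.5,0,0,0,-1],[0,0,-2.5,0,0,0,-1],[0,0,-2.5,0,0,0,-1],[0,0,-2.5,0,0,0,-1],[0,0,-2.5,0,0,0,-1],[0,0,-2.5,0,0,0,-1],[0,0,-2,0,0,0,-1],[0,0,-1,0,0,0,-1],[0,0,0,0,0,0,-1],[0,0,0,0,0,0,-1],[0,0,0,0,0,0,-1],[0,0,0,0,0,0,-1]])

```text
time: 4.65
tool_pos: [0.6077, -0.2057, 0.2367]
tool_rot: [-0.001, 1.0, -0.03, -0.002]
contact_force: [0.7, -0.4, -1.3]
gripper_width: 0.533
grasp_force: 61.6
```

Run:
```python
from h import *
from plant import manip
p=[.587,.119,-.1007]
X=w(p,[[.021,0,0]])[0];print(X)
to(manip,X[0],X[1],.24,p[2])
f=manip.grab_frame("wrist");pickle.dump(f,open("w2.pkl","wb"));cv2.imwrite("pics/w2.png",f["img"])
```

```text
[0.60789361 0.11688887 0.        ]
t 4.65 pos [ 0.6077 -0.2057  0.2367] turn(tool,deg) [-0.08  0.22  2.38] shift before turn cm [ -1.89 -32.2   -0.27] after turn [ -3.23 -32.1   -0.33] F [ 0.7 -0.4 -1.3] w 0.533 61.6
```

View pics/w2.png

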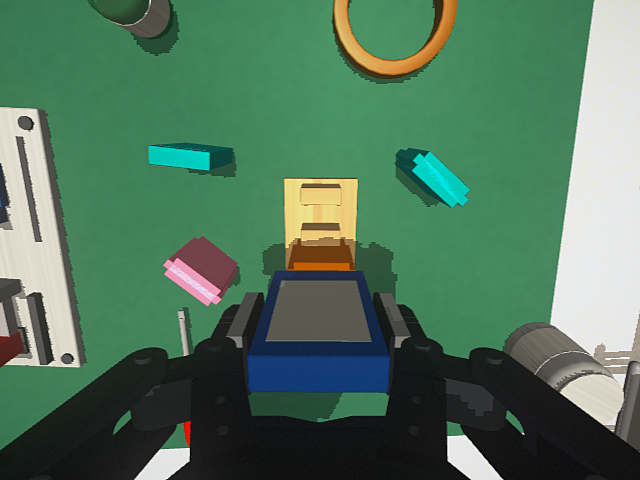

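The wrist picture shows the plaque held upright. Its top face runs from (249,391)–(389,391) to about (250,357)–(387,355), and its bottom edge is at (276,271)–(363,271). I'll fit its pose in the hand.

Run:
```python
from h import *
from plant import manip
f=pickle.load(open("w2.pkl","rb"));g=f["img"].astype(int)
print([(r,g[r,320].tolist()) for r in range(264,276,2)],[(r,g[r,320].tolist()) for r in range(340,362,2)],[(r,g[r,320].tolist()) for r in range(386,396,2)])
P=np.array([[-7,23,78],[-7,-23,78],[7,23,78],[7,-23,78],[7,23,0],[7,-23,0]])/1000.
uv=np.array([[249,391],[389,391],[249,357],[387,355],[276,271],[363,271]],float)
s=manip.state()
def res(q):
    R=Ro.from_euler("zyx",q[3:6]).as_matrix(); return (proj(f,P@R.T+q[:3])-uv).ravel()
r=least_squares(res,[.608,-.206,.18,-.06,0,0]);print(r.x.round(4),r.fun.round(1))
print("offset from tcp",(r.x[:3]-s["tool_pos"]).round(4),s["tool_pos"])
```

```text
[(264, [0, 93, 198]), (266, [0, 94, 195]), (268, [0, 96, 198]), (270, [46, 69, 108]), (272, [71, 44, 34]), (274, [71, 44, 38])] [(340, [101, 118, 121]), (342, [65, 31, 11]), (344, [67, 33, 15]), (346, [71, 39, 21]), (348, [69, 37, 16]), (350, [69, 36, 17]), (352, [67, 35, 16]), (354, [66, 35, 19]), (356, [104, 53, 19]), (358, [115, 57, 16]), (360, [121, 61, 23])] [(386, [120, 58, 18]), (388, [118, 58, 15]), (390, [120, 58, 17]), (392, [74, 60, 26]), (394, [55, 78, 40])]
[ 0.6033 -0.206   0.1783 -0.0452  0.0093 -0.0068] [ 1.6  1.1 -2.   0.3 -1.2 -1.1  1.6 -0.1  0.2  0.4 -0.1 -0.5]
offset from tcp [-0.0045 -0.0002 -0.0587] [ 0.60784012 -0.20576048  0.23691508]
```

Emit:
move_arm(rows=[[0,0,0,0,0.2,2.38,-1],[-0.25,-1.5,0,0,0,0,-1],[-0.25,-2.8,0,0,0,0,-1],[-0.25,-2.8,0,0,0,0,-1],[-0.25,-2.8,0,0,0,0,-1],[-0.25,-2.8,0,0,0,0,-1],[-0.25,-2.8,0,0,0,0,-1],[-0.25,-2.8,0,0,0,0,-1],[-0.25,-2.8,0,0,0,0,-1],[-0.25,-2.8,0,0,0,0,-1],[-0.25,-2.8,0,0,0,0,-1],[-0.28,-2.8,0,0,0,0,-1],[0,-1.6,0,0,0,0,-1],[0,-1,0,0,0,0,-1],[0,0,0,0,0,0,-1],[0,0,0,0,0,0,-1],[0,0,0,0,0,0,-1],[0,0,0,0,0,0,-1],[0,0,0,0,0,0,-1]])

```text
time: 6.28
tool_pos: [0.6134, 0.115, 0.2392]
tool_rot: [0.0, 0.999, -0.051, 0.002]
contact_force: [0.3, 0.1, -1.4]
gripper_width: 0.53
grasp_force: 61.6
```

Run:
```python
from h import *
from plant import manip
p=[.587,.119,-.1007]
X=w(p,[[.023,0,0]])[0]
to(manip,X[0],X[1],.073,p[2])
f=manip.grab_frame("wrist");pickle.dump(f,open("w3.pkl","wb"));cv2.imwrite("pics/w3.png",f["img"])
```

```text
t 6.28 pos [0.6134 0.115  0.2392] turn(tool,deg) [ 0.   -0.2  -0.08] shift before turn cm [-0.42 -0.14 16.62] after turn [-0.37 -0.14 16.62] F [ 0.3  0.1 -1.4] w 0.53 61.6
```

View pics/w3.png

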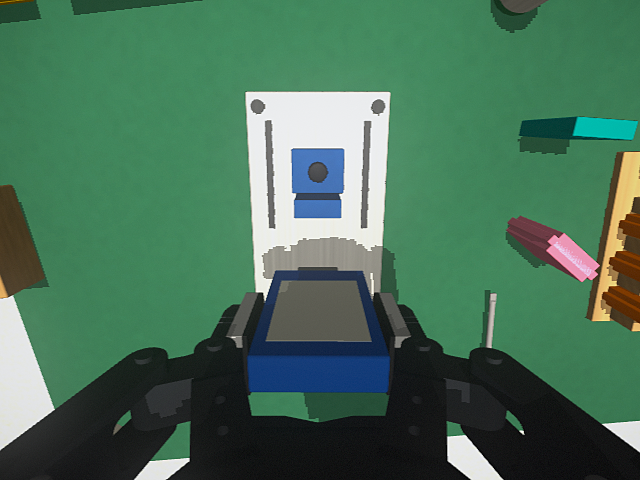

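The wrist picture shows the jig's far corners at (247,93) and (391,93). The stop's top is the blue bar at rows 200–218, columns 294–341. The plaque is held just in front of it.

Run:
```python
from h import *
from plant import manip
f=pickle.load(open("w3.pkl","rb"));p=[.587,.119,-.1007]
def loc(X): c,q=np.cos(p[2]),np.sin(p[2]); e=X[:2]-np.array(p[:2]); return np.array([c*e[0]+q*e[1],-q*e[0]+c*e[1]]).round(4)
for u in([247,93],[391,93]): print("corner",loc(ray(f,u,.012)))
for r in (218,200): print("stop top",[loc(ray(f,u,.058)) for u in([294,r],[341,r])])
g=f["img"].astype(int);print([(r,g[r,318].tolist()) for r in range(190,224,2)])
P=np.array([[-7,23,78],[-7,-23,78],[7,23,78],[7,-23,78],[7,23,0],[7,-23,0]])/1000.
uv=np.array([[249,391],[389,391],[249,357],[387,355],[276,271],[363,271]],float)
r=least_squares(lambda q:(proj(f,P@Ro.from_euler("zyx",q[3:6]).as_matrix().T+q[:3])-uv).ravel(),[.608,.117,.18,-.1,0,0]);print(r.x.round(4),loc(r.x), "tcp",loc(manip.state()["tool_pos"]))
```

```text
corner [0.1348 0.062 ]
corner [ 0.1345 -0.0661]
stop top [array([0.0312, 0.0194]), array([ 0.0311, -0.0205])]
stop top [array([0.0466, 0.0191]), array([ 0.0465, -0.0203])]
[(190, [179, 115, 69]), (192, [180, 115, 70]), (194, [87, 70, 59]), (196, [89, 69, 57]), (198, [88, 70, 59]), (200, [184, 116, 72]), (202, [188, 119, 70]), (204, [184, 117, 70]), (206, [183, 117, 70]), (208, [183, 117, 71]), (210, [180, 116, 72]), (212, [182, 116, 70]), (214, [177, 112, 70]), (216, [175, 109, 64]), (218, [198, 208, 206]), (220, [233, 240, 239]), (222, [231, 237, 236])]
[ 0.6094  0.1148  0.1807 -0.0882  0.0026 -0.0088] [ 0.0227 -0.002 ] tcp [ 0.0266 -0.0013]
```

Emit:
move_arm(rows=[[-0.15,-0.15,1,0,0,0,-1],[0,0,2,0,0,0,-1],[0,0,2,0,0,0,-1],[0,0,2,0,0,0,-1],[0,0,2,0,0,0,-1],[0,0,2,0,0,0,-1],[0,0,2,0,0,0,-1],[0,0,1.5,0,0,0,-1],[0,0,1,0,0,0,-1],[0,0,0.5,0,0,0,-1],[0,0,0.2,0,0,0,-1],[0,0,0,0,0,0,-1],[0,0,0,0,0,0,-1],[0,0,0,0,0,0,-1],[0,0,0,0,0,0,-1]])

```text
time: 7.58
tool_pos: [0.6131, 0.1177, 0.0783]
tool_rot: [-0.0, 0.999, -0.05, 0.003]
contact_force: [0.5, -0.3, -1.3]
gripper_width: 0.535
grasp_force: 61.6
```

Emit:
move_arm(rows=[[0,0,0.15,0,0,0,-1],[0,0,0,0,0,0,-1],[0,0,0,0,0,0,-1]])

```text
time: 7.83
tool_pos: [0.6127, 0.1176, 0.0759]
tool_rot: [0.0, 0.999, -0.05, 0.002]
contact_force: [-0.4, -0.3, -0.6]
gripper_width: 0.536
grasp_force: 61.7
```

Emit:
move_arm(rows=[[0,0,0.2,0,0,0,-1],[0,0,0.1,0,0,0,-1],[0,0,0,0,0,0,-1],[0,0,0,0,0,0,-1]])

```text
time: 8.17
tool_pos: [0.6124, 0.1176, 0.0725]
tool_rot: [0.0, 0.999, -0.05, 0.002]
contact_force: [-0.0, 0.4, -0.5]
gripper_width: 0.531
grasp_force: 61.7
```

Emit:
move_arm(rows=[[0,0,0.15,0,0,0,-1],[0,0,0,0,0,0,-1],[0,0,0,0,0,0,-1]])

```text
time: 8.42
tool_pos: [0.6125, 0.1176, 0.0711]
tool_rot: [0.0, 0.999, -0.05, 0.002]
contact_force: [0.2, -0.3, -0.6]
gripper_width: 0.531
grasp_force: 61.7
```

Emit:
move_arm(rows=[[0,0,0.15,0,0,0,-1],[0,0,0,0,0,0,-1],[0,0,0,0,0,0,-1]])

```text
time: 8.67
tool_pos: [0.6124, 0.1176, 0.0695]
tool_rot: [0.0, 0.999, -0.05, 0.002]
contact_force: [1.6, 0.9, -0.3]
gripper_width: 0.535
grasp_force: 61.7
```

Emit:
move_arm(rows=[[0,0,0.1,0,0,0,-1],[0,0,0,0,0,0,-1],[0,0,0,0,0,0,-1]])

```text
time: 8.92
tool_pos: [0.6125, 0.1176, 0.0686]
tool_rot: [0.0, 0.999, -0.05, 0.002]
contact_force: [0.2, 0.7, -1.8]
gripper_width: 0.524
grasp_force: 61.7
```

Emit:
move_arm(rows=[[0,0,0.1,0,0,0,-1],[0,0,0,0,0,0,-1],[0,0,0,0,0,0,-1]])

```text
time: 9.17
tool_pos: [0.6128, 0.1176, 0.0681]
tool_rot: [0.0, 0.999, -0.05, 0.002]
contact_force: [0.2, -0.8, 1.6]
gripper_width: 0.532
grasp_force: 61.7
```

Emit:
move_arm(rows=[[0,0,0.1,0,0,0,-1],[0,0,0,0,0,0,-1],[0,0,0,0,0,0,-1]])

```text
time: 9.42
tool_pos: [0.613, 0.1176, 0.0681]
tool_rot: [0.0, 0.999, -0.05, 0.002]
contact_force: [-1.9, 0.0, 6.6]
gripper_width: 0.528
grasp_force: 62.5
```

Emit:
move_arm(rows=[[0,0,-0.1,0,0,0,-1],[0,0,0,0,0,0,-0.2],[0,0,0,0,0,0,0.2],[0,0,0,0,0,0,0.6],[0,0,0,0,0,0,1],[0,0,0,0,0,0,1],[0,0,0,0,0,0,1],[0,0,-1,0,0,0,1],[0,0,-2,0,0,0,1],[0,0,-3,0,0,0,1],[0,0,-3,0,0,0,1],[0,0,-3,0,0,0,1],[0,0,-3,0,0,0,1],[0,0,-2,0,0,0,1],[0,0,0,0,0,0,1],[0,0,0,0,0,0,1],[0,0,0,0,0,0,1]])

```text
time: 10.83
tool_pos: [0.6114, 0.1176, 0.2368]
tool_rot: [0.0, 0.999, -0.05, 0.001]
contact_force: [0.7, -0.7, -0.7]
gripper_width: 1.001
grasp_force: 0.0
```

Run:
```python
from h import *
from plant import manip
p=[.587,.119,-.1007]
f=manip.grab_frame("wrist");pickle.dump(f,open("w4.pkl","wb"));cv2.imwrite("pics/w4.png",f["img"])
to(manip,.571,-.205,.24,-.058)
s=manip.state()
```

```text
t 10.88 pos [0.611  0.1176 0.2358] turn(tool,deg) [ 0.03 -0.02 -2.44] shift before turn cm [-0.74 32.5  -0.41] after turn [-2.12 32.44 -0.42] F [-0.5 -0.3  0. ] w 1.0 0.0
```

View pics/w4.png

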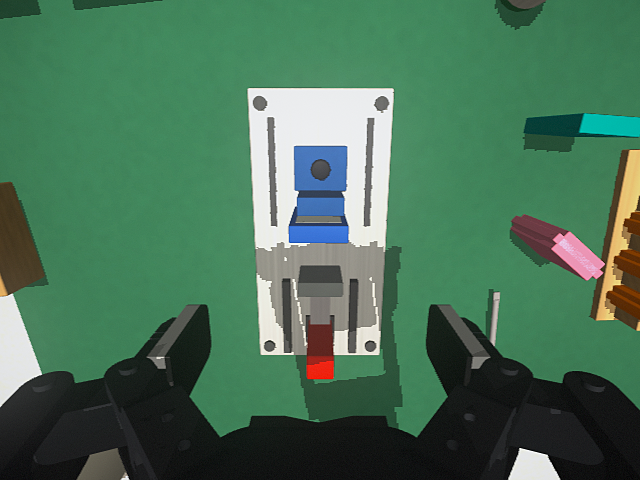

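The wrist picture shows the plaque standing in front of the stop. Its top face spans (289–349, 225–243). The jaw's face top is at rows 267–282 and the red post is at (320,370).

Run:
```python
from h import *
f=pickle.load(open("w4.pkl","rb"));p=[.587,.119,-.1007]
def loc(X): c,q=np.cos(p[2]),np.sin(p[2]); e=X[:2]-np.array(p[:2]); return np.array([c*e[0]+q*e[1],-q*e[0]+c*e[1]]).round(4)
g=f["img"].astype(int)
print([(r,g[r,320].tolist()) for r in list(range(212,232,2))+list(range(240,248,2))+list(range(262,300,3))])
for r in(243,225):print("plaque top",loc(ray(f,[289,r],.09)),loc(ray(f,[349,r],.09)))
for r in(267,282):print("jaw top",loc(ray(f,[300,r],.059)),loc(ray(f,[343,r],.059)))
for r in(361,379):print("post top",loc(ray(f,[307,r],.084)),loc(ray(f,[334,r],.084)))
```

```text
[(212, [179, 112, 65]), (214, [181, 112, 65]), (216, [99, 118, 123]), (218, [109, 119, 118]), (220, [105, 117, 116]), (222, [142, 152, 152]), (224, [92, 57, 43]), (226, [212, 114, 57]), (228, [221, 121, 63]), (230, [218, 119, 60]), (240, [213, 113, 55]), (242, [202, 95, 36]), (244, [137, 150, 154]), (246, [139, 147, 150]), (262, [139, 149, 151]), (265, [100, 104, 105]), (268, [68, 69, 68]), (271, [65, 65, 64]), (274, [68, 71, 68]), (277, [64, 67, 64]), (280, [66, 68, 67]), (283, [100, 105, 102]), (286, [101, 107, 105]), (289, [100, 104, 103]), (292, [99, 104, 102]), (295, [100, 106, 103]), (298, [113, 118, 123])]
plaque top [0.0167 0.0237] [ 0.0167 -0.0224]
plaque top [0.0309 0.0234] [ 0.0309 -0.0221]
jaw top [-0.0143  0.0172] [-0.0143 -0.0204]
jaw top [-0.0284  0.0174] [-0.0284 -0.0206]
post top [-0.0918  0.011 ] [-0.0918 -0.0124]
post top [-0.1101  0.0112] [-0.1101 -0.0126]
```

Emit:
move_arm(rows=[[0,0,0,0,0,-2.44,1],[-0.2,1.5,0,0,0,0,1],[-0.2,3,0,0,0,0,1],[-0.2,3,0,0,0,0,1],[-0.2,3,0,0,0,0,1],[-0.2,3,0,0,0,0,1],[-0.2,3,0,0,0,0,1],[-0.2,3,0,0,0,0,1],[-0.2,3,0,0,0,0,1],[-0.2,3,0,0,0,0,1],[-0.2,3,0,0,0,0,1],[-0.12,2.9,0,0,0,0,1],[0,1,0,0,0,0,1],[0,0,0,0,0,0,1],[0,0,0,0,0,0,1],[0,0,0,0,0,0,1],[0,0,0,0,0,0,1]])

```text
time: 12.3
tool_pos: [0.5721, -0.2032, 0.2373]
tool_rot: [-0.0, 1.0, -0.028, 0.001]
contact_force: [-0.7, 0.1, 0.4]
gripper_width: 1.001
grasp_force: 0.0
```

Run:
```python
from h import *
from plant import manip
f=manip.grab_frame("wrist");pickle.dump(f,open("w5.pkl","wb"));cv2.imwrite("pics/w5.png",f["img"][150:400,220:420].repeat(3,0).repeat(3,1)[:600])
to(manip,.571,-.205,.063,-.058)
print(proj(f,w([.571,-.205,-.058],[[-.01,.028,.08],[-.01,-.028,.08],[.01,-.023,.08],[.01,.023,.08]])).round(0).tolist())
hsv=cv2.cvtColor(f["img"],cv2.COLOR_BGR2HSV)
m=(hsv[...,0]>5)&(hsv[...,0]<20)&(hsv[...,1]>200)
for r in range(180,330,3):
    c=np.where(m[r,240:400])[0]+240
    if len(c)>20: print(r,c.min(),c.max(),f["img"][r,320].tolist())
```

```text
t 12.35 pos [ 0.5722 -0.2032  0.2375] turn(tool,deg) [-0.02 -0.19  0.09] shift before turn cm [-0.16  0.19 17.45] after turn [-0.11  0.18 17.45] F [-0.5 -0.1 -0.5] w 1.002 0.0
[[286.0, 243.0], [356.0, 243.0], [350.0, 219.0], [292.0, 219.0]]
210 297 345 [13, 70, 135]
213 292 349 [14, 73, 137]
216 291 350 [17, 75, 140]
219 290 351 [17, 66, 128]
237 293 355 [0, 156, 239]
252 290 346 [9, 60, 114]
255 289 346 [4, 58, 113]
258 288 347 [7, 57, 113]
261 287 348 [0, 57, 112]
264 287 348 [7, 58, 113]
267 286 349 [0, 99, 204]
270 285 350 [0, 95, 198]
273 284 351 [0, 94, 195]
276 284 351 [0, 95, 196]
279 284 351 [0, 90, 192]
282 290 345 [0, 90, 193]
285 290 344 [0, 91, 193]
288 290 344 [0, 64, 133]
291 290 345 [11, 56, 111]
294 289 345 [2, 56, 110]
297 288 346 [6, 56, 112]
300 288 346 [0, 52, 108]
303 287 347 [1, 53, 109]
306 287 347 [0, 53, 109]
309 286 348 [0, 88, 188]
312 286 348 [0, 92, 193]
315 285 349 [0, 92, 193]
318 285 350 [0, 91, 193]
321 285 349 [0, 90, 191]
324 291 343 [0, 89, 189]
327 291 343 [0, 89, 192]
```

Emit:
move_arm(rows=[[-0.15,0.18,2.5,0,0,0,1],[0,0,2.6,0,0,0,1],[0,0,2.6,0,0,0,1],[0,0,2.6,0,0,0,1],[0,0,2.6,0,0,0,1],[0,0,2,0,0,0,1],[0,0,1.5,0,0,0,1],[0,0,0.8,0,0,0,1],[0,0,0.2,0,0,0,1],[0,0,0,0,0,0,1],[0,0,0,0,0,0,-1],[0,0,0,0,0,0,-1],[0,0,0,0,0,0,-1],[0,0,0,0,0,0,-1],[0,0,0,0,0,0,-1],[0,0,0,0,0,0,-1],[0,0,0,0,0,0,-1]])

```text
time: 13.77
tool_pos: [0.5723, -0.2069, 0.0657]
tool_rot: [0.001, 1.0, -0.029, 0.003]
contact_force: [-0.1, 0.2, 6.0]
gripper_width: 0.641
grasp_force: 63.7
```

Emit:
move_arm(rows=[[0,0,-0.5,0,0,0,-1],[0,0,-1.5,0,0,0,-1],[0,0,-2.5,0,0,0,-1],[0,0,-2.5,0,0,0,-1],[0,0,-2.5,0,0,0,-1],[0,0,-2.5,0,0,0,-1],[0,0,-2.5,0,0,0,-1],[0,0,-2,0,0,0,-1],[0,0,-1,0,0,0,-1],[0,0,0,0,0,0,-1],[0,0,0,0,0,0,-1],[0,0,0,0,0,0,-1],[0,0,0,0,0,0,-1]])

```text
time: 14.85
tool_pos: [0.5694, -0.2058, 0.2361]
tool_rot: [-0.001, 1.0, -0.029, -0.0]
contact_force: [0.7, 0.0, -1.1]
gripper_width: 0.64
grasp_force: 64.7
```

Run:
```python
from h import *
from plant import manip
f=manip.grab_frame("wrist");pickle.dump(f,open("w6.pkl","wb"));cv2.imwrite("pics/w6.png",f["img"])
p=[.587,.119,-.1007]
X=w(p,[[.003,0,0]])[0]; to(manip,X[0],X[1],.24,p[2])
```

```text
t 14.90 pos [ 0.5695 -0.2059  0.2364] turn(tool,deg) [-0.08 -0.    2.44] shift before turn cm [  0.16 -32.52  -0.32] after turn [ -1.23 -32.5   -0.36] F [ 0.8  0.6 -1. ] w 0.643 64.7
```

View pics/w6.png

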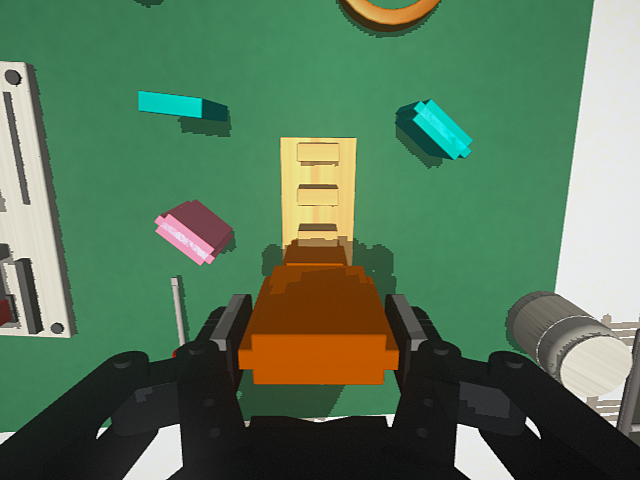

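The wrist picture shows the spacer held upright. Its top face spans rows 335–384 (columns 254–384) and its bottom edge is at row 266. The rack's other spacers look undisturbed.

```bash
cat >> h.py <<'E'
def loc(X,p=[.587,.119,-.1007]): c,q=np.cos(p[2]),np.sin(p[2]); e=X[:2]-np.array(p[:2]); return np.array([c*e[0]+q*e[1],-q*e[0]+c*e[1]]).round(4)
E
python3 - <<'E'
from h import *
from plant import manip
f=pickle.load(open("w6.pkl","rb"));g=f["img"].astype(int)
print([(r,g[r,320].tolist()) for r in list(range(260,274,2))+list(range(326,342,2))+list(range(380,390,2))])
print([(c,g[375,c].tolist()) for c in list(range(250,260,2))+list(range(378,390,2))])
P=np.array([[-10,23,70],[-10,-23,70],[10,0,70],[10,0,0]])/1000.
uv=np.array([[254,384],[385,384],[319,333],[319,266]],float)
def res(q): return (proj(f,P@Ro.from_euler("zyx",[q[3],q[4],0]).as_matrix().T+q[:3])-uv).ravel()
r=least_squares(res,[.57,-.206,.18,-.06,0]);t=manip.state()["tool_pos"]
print(r.x.round(4),r.fun.round(1),"off",(r.x[:3]-t).round(4))
E
```

```text
[(260, [10, 60, 113]), (262, [11, 56, 102]), (264, [0, 102, 211]), (266, [4, 61, 126]), (268, [7, 65, 132]), (270, [14, 57, 110]), (272, [2, 53, 109]), (326, [0, 49, 110]), (328, [0, 48, 109]), (330, [0, 51, 110]), (332, [0, 50, 109]), (334, [0, 62, 142]), (336, [0, 83, 183]), (338, [0, 88, 193]), (340, [0, 89, 192]), (380, [0, 86, 189]), (382, [0, 87, 194]), (384, [38, 88, 107]), (386, [55, 79, 51]), (388, [51, 77, 49])]
[(250, [52, 75, 46]), (252, [44, 69, 78]), (254, [0, 82, 184]), (256, [0, 87, 189]), (258, [0, 85, 188]), (378, [0, 86, 189]), (380, [0, 87, 189]), (382, [0, 83, 189]), (384, [64, 103, 98]), (386, [91, 132, 68]), (388, [89, 131, 69])]
[ 0.566  -0.206   0.1802 -0.0535  0.0244] [-0.   0.2 -0.2 -0.   0.1 -0.2  0.2 -0.1] off [-0.0036 -0.0001 -0.0561]
```

Emit:
move_arm(rows=[[0,0,0,0,0,2.44,-1],[-0.07,-1.5,0,0,0,0,-1],[-0.08,-3,0,0,0,0,-1],[-0.08,-3,0,0,0,0,-1],[-0.08,-3,0,0,0,0,-1],[-0.08,-3,0,0,0,0,-1],[-0.08,-3,0,0,0,0,-1],[-0.08,-3,0,0,0,0,-1],[-0.08,-3,0,0,0,0,-1],[-0.08,-3,0,0,0,0,-1],[-0.08,-3,0,0,0,0,-1],[-0.08,-2.8,0,0,0,0,-1],[-0.08,-1.2,0,0,0,0,-1],[0,0,0,0,0,0,-1],[0,0,0,0,0,0,-1],[0,0,0,0,0,0,-1],[0,0,0,0,0,0,-1]])

```text
time: 16.32
tool_pos: [0.5935, 0.1169, 0.2384]
tool_rot: [0.0, 0.999, -0.051, 0.002]
contact_force: [0.5, -0.1, -0.6]
gripper_width: 0.641
grasp_force: 64.6
```

Run:
```python
from h import *
from plant import manip
f=manip.grab_frame("wrist")
p=[.587,.119,-.1007]
X=w(p,[[.0066,0,0]])[0]; to(manip,X[0],X[1],.076,p[2])
g=f["img"];cv2.imwrite("pics/w7.png",g)
```

```text
t 16.37 pos [0.5936 0.1169 0.2385] turn(tool,deg) [ 0.01 -0.19 -0.09] shift before turn cm [-0.07 -0.15 16.25] after turn [-0.02 -0.15 16.25] F [ 0.1  0.  -0.7] w 0.642 64.6
```

View pics/w7.png

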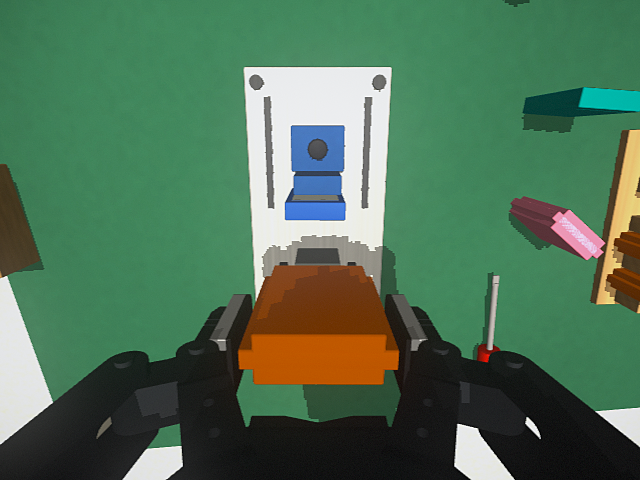

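The wrist picture shows the spacer lined up with the jig. The plaque stands at the stop (rows 202–219). The jaw sits behind, at row 257. I'll descend.

Emit:
move_arm(rows=[[-0.05,-0.15,1,0,0,0,-1],[0,0,2,0,0,0,-1],[0,0,2,0,0,0,-1],[0,0,2,0,0,0,-1],[0,0,2,0,0,0,-1],[0,0,2,0,0,0,-1],[0,0,2,0,0,0,-1],[0,0,1.5,0,0,0,-1],[0,0,1,0,0,0,-1],[0,0,0.6,0,0,0,-1],[0,0,0.3,0,0,0,-1],[0,0,0,0,0,0,-1],[0,0,0,0,0,0,-1],[0,0,0,0,0,0,-1]])

```text
time: 17.53
tool_pos: [0.5947, 0.1196, 0.076]
tool_rot: [-0.0, 0.999, -0.05, 0.003]
contact_force: [-0.8, -0.7, -0.7]
gripper_width: 0.643
grasp_force: 64.7
```

Emit:
move_arm(rows=[[0,0,0.2,0,0,0,-1],[0,0,0.1,0,0,0,-1],[0,0,0,0,0,0,-1],[0,0,0,0,0,0,-1]])

```text
time: 17.87
tool_pos: [0.5938, 0.1196, 0.0717]
tool_rot: [0.0, 0.999, -0.05, 0.002]
contact_force: [0.1, 0.1, -1.3]
gripper_width: 0.643
grasp_force: 64.7
```

Emit:
move_arm(rows=[[0,0,0.1,0,0,0,-1],[0,0,0,0,0,0,-1],[0,0,0,0,0,0,-1]])

```text
time: 18.12
tool_pos: [0.5938, 0.1195, 0.0706]
tool_rot: [0.0, 0.999, -0.05, 0.002]
contact_force: [-0.0, -0.2, -0.8]
gripper_width: 0.64
grasp_force: 64.7
```

Emit:
move_arm(rows=[[0,0,0.1,0,0,0,-1],[0,0,0,0,0,0,-1],[0,0,0,0,0,0,-1]])

```text
time: 18.37
tool_pos: [0.5938, 0.1195, 0.0695]
tool_rot: [0.0, 0.999, -0.05, 0.002]
contact_force: [-0.3, 0.8, -0.5]
gripper_width: 0.64
grasp_force: 64.7
```

Emit:
move_arm(rows=[[0,0,0.1,0,0,0,-1],[0,0,0,0,0,0,-1],[0,0,0,0,0,0,-1]])

```text
time: 18.62
tool_pos: [0.5938, 0.1195, 0.0686]
tool_rot: [0.0, 0.999, -0.05, 0.002]
contact_force: [0.3, 0.5, -0.4]
gripper_width: 0.641
grasp_force: 64.7
```

Emit:
move_arm(rows=[[0,0,0.1,0,0,0,-1],[0,0,0,0,0,0,-1],[0,0,0,0,0,0,-1]])

```text
time: 18.87
tool_pos: [0.594, 0.1196, 0.0678]
tool_rot: [0.0, 0.999, -0.05, 0.002]
contact_force: [-0.6, 0.5, -0.3]
gripper_width: 0.641
grasp_force: 64.8
```

Emit:
move_arm(rows=[[0,0,0.05,0,0,0,-1],[0,0,0,0,0,0,-1],[0,0,0,0,0,0,-1]])

```text
time: 19.12
tool_pos: [0.5941, 0.1196, 0.0677]
tool_rot: [0.0, 0.999, -0.05, 0.002]
contact_force: [-1.6, 0.6, 3.3]
gripper_width: 0.639
grasp_force: 65.0
```

Emit:
move_arm(rows=[[0,0,-0.05,0,0,0,-1],[0,0,0,0,0,0,-0.2],[0,0,0,0,0,0,0.3],[0,0,0,0,0,0,0.7],[0,0,0,0,0,0,1],[0,0,0,0,0,0,1],[0,0,0,0,0,0,1],[0,0,-1,0,0,0,1],[0,0,-2,0,0,0,1],[0,0,-3,0,0,0,1],[0,0,-3,0,0,0,1],[0,0,-3,0,0,0,1],[0,0,-3,0,0,0,1],[0,0,-2,0,0,0,1],[0,0,0,0,0,0,1],[0,0,0,0,0,0,1],[0,0,0,0,0,0,1]])

```text
time: 20.53
tool_pos: [0.5927, 0.1195, 0.2368]
tool_rot: [0.0, 0.999, -0.05, 0.001]
contact_force: [0.4, -0.1, -0.1]
gripper_width: 1.003
grasp_force: 0.0
```

Run:
```python
from h import *
from plant import manip
f=manip.grab_frame("wrist");pickle.dump(f,open("w8.pkl","wb"))
p=[.587,.119,-.1007]
X=w(p,[[-.096,0,0]])[0]; to(manip,X[0],X[1],.064,p[2])
print(proj(f,w(p,[[x,y,.082] for x in(-.007,.013) for y in(.028,-.028)])).round(0).tolist())
cv2.imwrite("pics/w8.png",f["img"][150:450,170:470].repeat(2,0).repeat(2,1))
```

```text
t 20.58 pos [0.5923 0.1195 0.2358] turn(tool,deg) [ 0.03 -0.03  0.01] shift before turn cm [-10.13   0.1   17.17] after turn [-10.12   0.11  17.18] F [0.3 0.5 0. ] w 0.998 0.0
[[285.0, 246.0], [355.0, 246.0], [284.0, 222.0], [356.0, 221.0]]
```

View pics/w8.png

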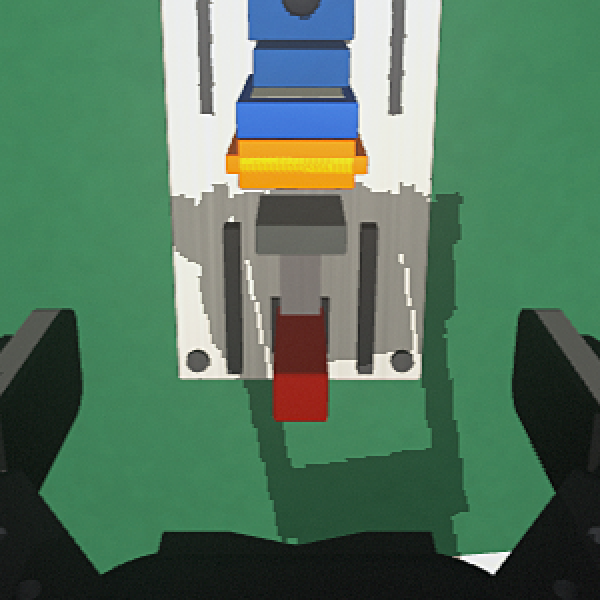

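The crop shows the plaque and spacer standing snug in front of the stop, with the jaw open behind them and the red post at crop (300,395). That makes 11 pictures viewed, one over the limit of 10, so I'll look at no more and work from numbers and force.

Emit:
move_arm(rows=[[-1.5,0.1,0,0,0,0,1],[-2.5,0,0,0,0,0,1],[-2.5,0,0,0,0,0,1],[-2.5,0,0,0,0,0,1],[-1.1,0,0,0,0,0,1],[0,0,2,0,0,0,1],[0,0,2.5,0,0,0,1],[0,0,2.5,0,0,0,1],[0,0,2.5,0,0,0,1],[0,0,2.5,0,0,0,1],[0,0,2.5,0,0,0,1],[0,0,1.5,0,0,0,1],[0,0,0.8,0,0,0,1],[0,0,0.3,0,0,0,1],[0,0,0,0,0,0,1],[0,0,0,0,0,0,1],[0,0,0,0,0,0,1]])

```text
time: 22.0
tool_pos: [0.4943, 0.1288, 0.0677]
tool_rot: [-0.0, 0.999, -0.05, 0.003]
contact_force: [0.2, 0.2, 0.9]
gripper_width: 1.001
grasp_force: 0.0
```

Emit:
move_arm(rows=[[0,0,0,0,0,0,0.2],[0,0,0,0,0,0,-1],[0,0,0,0,0,0,-1],[0,0,0,0,0,0,-1],[0,0,0,0,0,0,-1],[0,0,0,0,0,0,-1],[0,0,0,0,0,0,-1],[0,0,0,0,0,0,-1],[0,0,0,0,0,0,-1],[0,0,0,0,0,0,-1]])

```text
time: 22.83
tool_pos: [0.4935, 0.1281, 0.0667]
tool_rot: [0.001, 0.999, -0.05, 0.002]
contact_force: [-1.4, -5.3, 4.0]
gripper_width: 0.268
grasp_force: 60.1
```

Run:
```python
from h import *
from plant import manip
s=manip.state();print(loc(s["tool_pos"]),s["contact_force"].round(2),s["gripper_width"]*85)
```

```text
[-0.094  -0.0003] [-1.38 -5.35  4.02] 22.80769863051073
```

Emit:
move_arm(rows=[[0.1,0.05,0,0,0,0,-1],[0.2,0,0,0,0,0,-1],[0.2,0,0,0,0,0,-1],[0.2,0,0,0,0,0,-1],[0.2,0,0,0,0,0,-1],[0.2,0,0,0,0,0,-1],[0.2,0,0,0,0,0,-1],[0.2,0,0,0,0,0,-1],[0.2,0,0,0,0,0,-1],[0.1,0,0,0,0,0,-1],[0,0,0,0,0,0,-1],[0,0,0,0,0,0,-1],[0,0,0,0,0,0,-1]])

```text
time: 23.92
tool_pos: [0.5116, 0.1262, 0.0667]
tool_rot: [0.0, 0.999, -0.05, 0.002]
contact_force: [-2.1, -4.3, 6.1]
gripper_width: 0.271
grasp_force: 60.2
```

Emit:
move_arm(rows=[[0.1,0,0,0,0,0,-1],[0.1,0,0,0,0,0,-1],[0,0,0,0,0,0,-1],[0,0,0,0,0,0,-1],[0,0,0,0,0,0,-1]])

```text
time: 24.33
tool_pos: [0.5135, 0.126, 0.0667]
tool_rot: [0.0, 0.999, -0.05, 0.002]
contact_force: [-3.1, -2.6, 5.9]
gripper_width: 0.274
grasp_force: 60.3
```

Emit:
move_arm(rows=[[0.1,0,0,0,0,0,-1],[0.1,0,0,0,0,0,-1],[0,0,0,0,0,0,-1],[0,0,0,0,0,0,-1],[0,0,0,0,0,0,-1]])

```text
time: 24.75
tool_pos: [0.5155, 0.1258, 0.0667]
tool_rot: [0.0, 0.999, -0.05, 0.002]
contact_force: [-1.2, -2.9, 5.6]
gripper_width: 0.274
grasp_force: 60.3
```

Emit:
move_arm(rows=[[0.1,0,0,0,0,0,-1],[0.1,0,0,0,0,0,-1],[0,0,0,0,0,0,-1],[0,0,0,0,0,0,-1],[0,0,0,0,0,0,-1]])

```text
time: 25.17
tool_pos: [0.5174, 0.1256, 0.0667]
tool_rot: [0.0, 0.999, -0.05, 0.002]
contact_force: [-2.7, -2.8, 5.4]
gripper_width: 0.269
grasp_force: 60.4
```

Emit:
move_arm(rows=[[0.1,0,0,0,0,0,-1],[0,0,0,0,0,0,-1],[0,0,0,0,0,0,-1],[0,0,0,0,0,0,-1]])

```text
time: 25.5
tool_pos: [0.5184, 0.1255, 0.0667]
tool_rot: [0.0, 0.999, -0.05, 0.002]
contact_force: [-2.2, -3.4, 5.4]
gripper_width: 0.27
grasp_force: 60.4
```

Emit:
move_arm(rows=[[0.1,0,0,0,0,0,-1],[0,0,0,0,0,0,-1],[0,0,0,0,0,0,-1],[0,0,0,0,0,0,-1]])

```text
time: 25.83
tool_pos: [0.5187, 0.1255, 0.0667]
tool_rot: [0.0, 0.999, -0.05, 0.001]
contact_force: [-5.5, -3.0, 7.9]
gripper_width: 0.274
grasp_force: 60.7
```

Emit:
move_arm(rows=[[0.05,0,0,0,0,0,-1],[0,0,0,0,0,0,-1],[0,0,0,0,0,0,-1],[0,0,0,0,0,0,-1],[0,0,0,0,0,0,-1],[0,0,0,0,0,0,-1]])

```text
time: 26.33
tool_pos: [0.5188, 0.1255, 0.0667]
tool_rot: [0.0, 0.999, -0.05, 0.0]
contact_force: [-8.6, -4.1, 9.0]
gripper_width: 0.268
grasp_force: 60.9
```

Emit:
move_arm(rows=[[0,0,0,0,0,0,-1],[0,0,0,0,0,0,-1],[0,0,0,0,0,0,-1],[0,0,0,0,0,0,-1]])

```text
time: 26.67
tool_pos: [0.5188, 0.1255, 0.0667]
tool_rot: [0.0, 0.999, -0.05, 0.0]
contact_force: [-7.1, -2.9, 9.7]
gripper_width: 0.267
grasp_force: 60.9
```

Run:
```python
from plant import manip
s=manip.state();print(s["time"],s["contact_force"].round(1),s["tool_pos"].round(4))
if 5<-s["contact_force"][0]<11: print(manip.job_done())
```

```text
26.6667 [-7.1 -2.9  9.7] [0.5188 0.1255 0.0667]
the job is handed in; nothing more can be done
None
```

Job handed in at 26.7 s (no verdict returned): plaque and one spacer are in the jig, the jaw stopped tight at about 25 mm of its 32 mm travel, and the gripper holds it with about 7–8 N; I viewed 11 pictures, one over the limit of 10, and took none after closing, so that the stack stands upright and tight is inferred from force and travel.

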